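# Close the clip-top sugar jar

## Robot

A 6-joint arm with a two-finger parallel gripper is mounted at the origin on a cart in front of the work surface, level with it; the furniture and walls round the work are solid. World frame = base frame: x ahead of the robot, y to its left, z up, the work surface at z = 0. Lengths are in mm, angles in rad, forces in N, time in s.
With the tool pointing down it reaches from about 300 to 850 mm from the base axis. Payload 5.4 kg.
Tool frame: the origin (TCP) lies where the fingers leave the gripper's body, on its centre line; the fingertips stand arm.tips_ahead ahead of it and the grasp point (between the pads) lies 54 mm ahead of it (arm.tips_ahead is the distance from the TCP to the fingertips, in mm); z points along the fingers, y is the direction in which the jaws open and shut (so a half turn about z gives the same grasp; the last joint's range is limited). The gripper opens to 85 mm and grips with 20 to 120 N. Pads are 22 mm wide; open, the fingers measure 114 mm over their backs; the gripper's body (76 mm by 85 mm) begins 54 mm behind the grasp point. The pads swing forward as they close: fully open they stand 13 mm farther back than shut.
Start: joints at [-1.481, 0.158, 1.597, -0, 1.386, -0.21], TCP at [169.791, -549.343, 303.899] pointing down, gripper open.
Joint ranges: [-2.91, 2.91], [-0.94, 2.29], [0.18, 2.7], [-1.29, 4.43], [0.17, 2.64], [-3, 3]. Speed limits (rad/s): [2.57, 2.57, 3.14, 3.14, 3.14, 3.14].

## Interface

Orientations are given as [roll, pitch, yaw] about the fixed x, y, z axes, in that order (R = Rz(yaw) Ry(pitch) Rx(roll)).
In Python, from cell import arm gives the robot as it stands. The module is installed in compiled form; this text tells all that it offers.
- The arm moves only by the shell command python3 -m crank 'ROWS' [OPENING]. ROWS is JSON, a list of rows, each an object with "linear": the shift along the world's x, y, z in units of 30 mm (1.0 is 30 mm), a list of three; "twist": the turn about the world's z in units of 5 degrees (1.0 is 5 degrees). In form: [{"linear": [dx, dy, dz], "twist": twist}, ...]. A call has exactly 8 rows; each row shifts and turns the commanded pose from where the row before left it; what a row does not reach is not made up. A row lasts 1/12 s, in which the tool goes at most 41.7 mm and 7.16 degrees, less where a joint would pass 70% of its speed; a pose out of reach is approached as far as the arm can. A call is refused whole if a number of a shift passes 1 or a number of a turn 1, either way. A call with a gripper value outside its range is refused whole. OPENING is the opening in per cent of the stroke, from 0 (shut) to 100 (fully open), set as the call begins (- or left out, the last holds). The fingers move at their own pace and stop on an object; the grip force is fixed at half the most. Time passes only in rows, so rows that do not move let the fingers close, or fill a call up. It gives the time, the measured TCP pose, the force and the opening at its end, in the units of the state.
- arm.get_state(): the state, without advancing time (a new reading comes with each control period).
- arm.capture(name): name is "side" or "top"; returns a dict with "img" (400x640x3 uint8, red, green, blue), "fx", "fy", "cx", "cy" (pixels), "pose" (4x4, takes a point from camera to world coordinates). Camera axes: x right, y down, z forward; pixel columns grow to the right and rows downward; lengths in mm; the calibration is good to about 2 mm. A picture is of the moment at which its call begins. There is no depth.
- arm.job_done(): hands the job in, once; it reports no verdict.
The state is a dict: "t": time; "qpos": joint angles; "qd": joint speeds; "joint_efforts": joint torques, N m; "eef_pos": TCP position; "tcp_rot": TCP orientation; "ft_force": force on the tool from outside, world axes, zero at the start; "wrist_torque": the same for the moment, N m; "gripper_width": finger opening in mm.
Only numpy, scipy, OpenCV 4.12 (cv2) and the standard library are available. Lean on these libraries where they do the work, as an engineer would, in place of code of your own. Each camera call takes 0.05 s, during which the arm holds its last target.

## Task

The white clip-top jar of sugar cubes has been left open. With shut fingers push its lid over until it lies down on the orange gasket, and only then push the steel clasp lever at the jar's front down past its centre so that it snaps home and clamps the lid tight. Only push: do not grip, lift or shove away the jar, and leave everything else where it stands.

Things in the scene. Friction and masses are not known exactly. Their poses are not given: they have to be found in the camera images.
- jar: White ceramic clip-top jar full of sugar cubes, round, 101 mm across, lid included 137 mm high when shut, about 1.5 kg, loose on the worktop. Origin: centre of its underside. Its -x axis points to its front (the clasp), +x to the lid's hinge; the front faces the robot, turned up to 0.4 rad either way.
- jar_lid (a joint): Angle of the lid about its hinge, which lies along the jar's y axis. Starts open, near upright (1.55 to 1.8, stop at 1.95); 0 = lying loose on the soft gasket, its front some 5 mm proud; about -0.016 = clamped down. Lid: disc 107 mm across, from the hinge line up to 9 mm thick at the rim, 13 mm in the middle. It stays open by itself and, pushed below about 1.1, falls shut slowly.
- lid_hinge (a point): Middle of the lid's hinge line, 58 mm behind the jar's axis (+x of the jar), 124 mm above the worktop.
- lid_edge (a point): Middle of the lid's free front edge, 112 mm from the hinge line, 4 mm above the hinge line when level; from it a flat steel tongue, 26 mm wide, sticks out 28 mm farther, on which the clasp's wire pulls.
- clasp (a joint): Angle of the clasp lever about its pivot (along the jar's y axis). 0 = locked, handle pointing down, 20 degrees (0.35 rad) outward off plumb; starts at 1.83, sticking out forward and 35 degrees above level. Free down to about 1.25; then, with the lid down, stiff: up to 4 N on the outer half of the handle near 0.9. Dead centre at about 0.49; below about 0.4 the lever snaps to 0 by itself.
- clasp_pivot (a point): Middle of the clasp lever's pivot: 65 mm in front of the jar's axis (-x of the jar), 106 mm above the worktop. The wire loop hung on the lever swings with it by itself and goes over the lid's tongue as the lever goes down; while the lever is open the loop stands 15 to 27 mm before the pivot, up to 42 mm above it, over the inner part of the handle.
- clasp_tip (a point): Middle of the rolled end of the clasp lever's handle, 75 mm from the pivot. Handle: flat steel, 24 mm wide along the jar's y axis, 3 mm thick, 6 mm at the rolled end.
- grey_jar: The same jar in dark grey, already shut and clamped: 101 mm across, 137 mm high, 1.5 kg, loose. Origin: centre of its underside. To be left alone.
- espresso_cup1: White espresso cup, 64x91x50 mm, standing on the single cork coaster. To be left alone.
- coaster6: Single cork coaster with a brass rim, 94 mm across, 8 mm high, under the white espresso cup. To be left alone.
- teaspoon1: Steel teaspoon lying by itself on the worktop in front of the jars' left side, 132x26x9 mm. To be left alone.
- espresso_cup2: Dark espresso cup, 64x87x50 mm, at the left. To be left alone.
- teaspoon2: Second steel teaspoon, 132x26x9 mm, at the left. To be left alone.
- coffee_scoop: Brass coffee scoop, 42x82x25 mm, at the left. To be left alone.
- glazed_mug: Yellow-brown stoneware mug, 120x87x72 mm, on the serving board at the right. To be left alone.
- gold_bowl: Little yellow pinch bowl, 52 mm across, 18 mm high, on the serving board at the right. To be left alone.
There are look-alikes about, which are no part of the job. Of the things that look like the jar, the larger one is meant.

How it is judged:
By the outcome, as a careful person would: the job done as asked, in the order asked, and still so for the second after the job is handed in, with the robot touching nothing.
It also fails if it takes over 51 s, if anything falls off the work surface, if the arm or the gripper's body presses on something with over 40 N, if the wrist force passes 120 N, or if a joint passes its speed limit or range.

## Working session

There is one attempt and no reset: what is moved stays moved. The work goes in short steps, Python scripts to look and compute and a shell command to move; the robot and the scene stay as the last step left them, time stands still between calls to the robot, and variables do not carry over. Pictures are saved under pics/ and viewed, and the job is handed in when it is done.

```bash
mkdir -p pics
python3 - <<'E'
from cell import arm
import cv2, numpy as np, pickle
s=arm.get_state(); print(s, arm.tips_ahead)
d={}
for n in("side","top"):
    c=arm.capture(n); d[n]=c
    cv2.imwrite(f"pics/{n}0.png",c["img"][:,:,::-1]); print(n,c["fx"],c["fy"],c["cx"],c["cy"],np.round(c["pose"],3).tolist())
pickle.dump(d,open("c0.pkl","wb"))
E
```

```text
{'t': 0.0, 'qpos': array([-1.48111823e+00,  1.59075187e-01,  1.59825034e+00, -1.19909595e-05,
        1.38618431e+00, -2.10086692e-01]), 'qd': array([-1.01424249e-03, -6.58376524e-04, -9.97532240e-04,  8.99061959e-04,
       -3.54075000e-04,  8.21571869e-05]), 'joint_efforts': array([-1.49389994e-03, -3.96007347e+01, -3.31431091e+01, -2.37762015e-04,
        8.63840076e-03,  1.15860098e-05]), 'eef_pos': array([ 169.73643073, -548.88604195,  302.89300799]), 'tcp_rot': array([-3.13971517e+00, -3.88294252e-04,  2.99766641e-01]), 'ft_force': array([1.08390974, 0.33699559, 0.33103913]), 'wrist_torque': array([ 0.01419155, -0.02764195, -0.04152663]), 'gripper_width': 85.2318785890537} 72.6
side 370.4927970797912 370.4927970797912 317.8658710724962 192.50755283633146 [[-0.95, -0.267, 0.162, 357.338], [-0.312, 0.824, -0.473, 595.611], [-0.007, -0.5, -0.866, 1088.045], [0.0, 0.0, 0.0, 1.0]]
top 458.47917715153676 458.47917715153676 319.64150599553733 205.35508188858495 [[-0.025, -0.98, 0.198, 215.636], [-1.0, 0.026, 0.001, 50.569], [-0.006, -0.198, -0.98, 1628.568], [0.0, 0.0, 0.0, 1.0]]
```

View pics/side0.png

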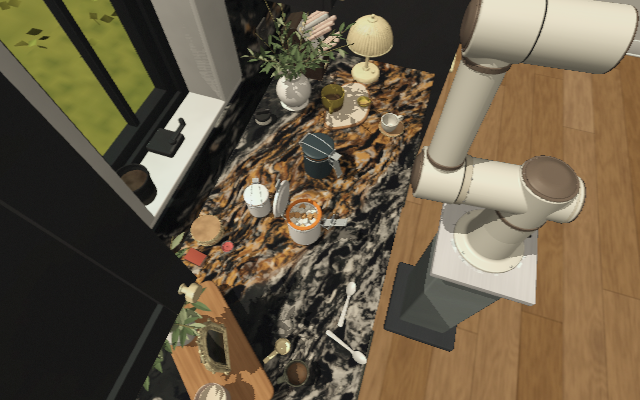

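View pics/top0.png

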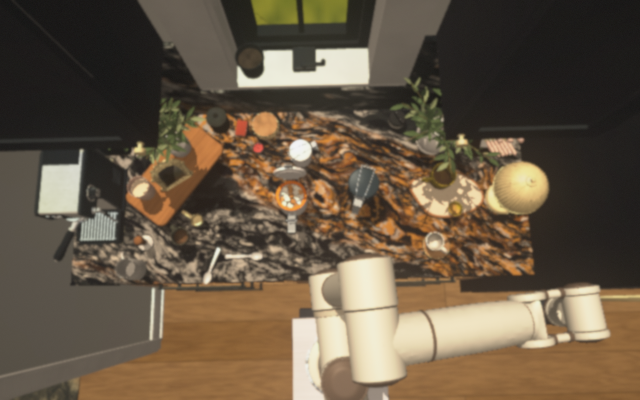

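The open white jar with the orange gasket is at about (305,218) in side and (291,196) in top. Its lid stands behind it, the clasp sticks out to the front, and the grey jar is beside it. I'll zoom in.

Run:
```python
import pickle,cv2,numpy as np
d=pickle.load(open("c0.pkl","rb"))
a=d["side"]["img"][125:255,230:390,::-1]; b=d["top"]["img"][130:245,240:400,::-1]
cv2.imwrite("pics/z_side.png",cv2.resize(a,(800,600) if 0 else (720,585),interpolation=cv2.INTER_CUBIC))
cv2.imwrite("pics/z_top.png",cv2.resize(b,(800,575),interpolation=cv2.INTER_CUBIC))
```

```text
(no output)
```

View pics/z_side.png

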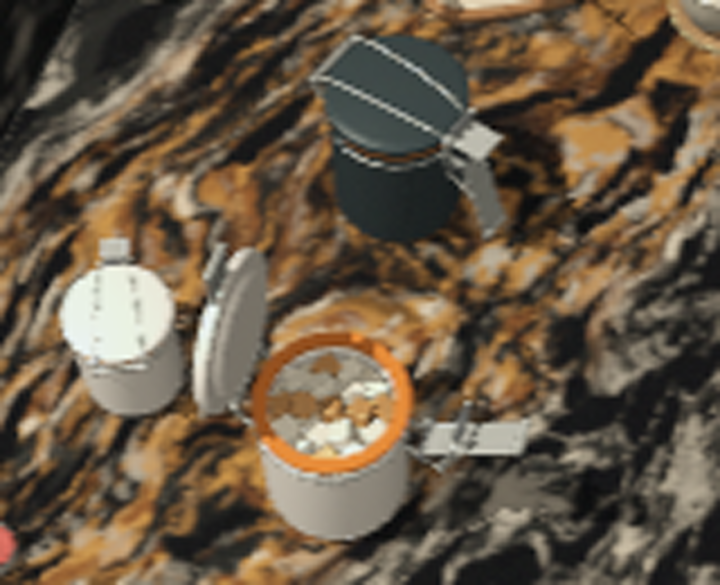

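View pics/z_top.png

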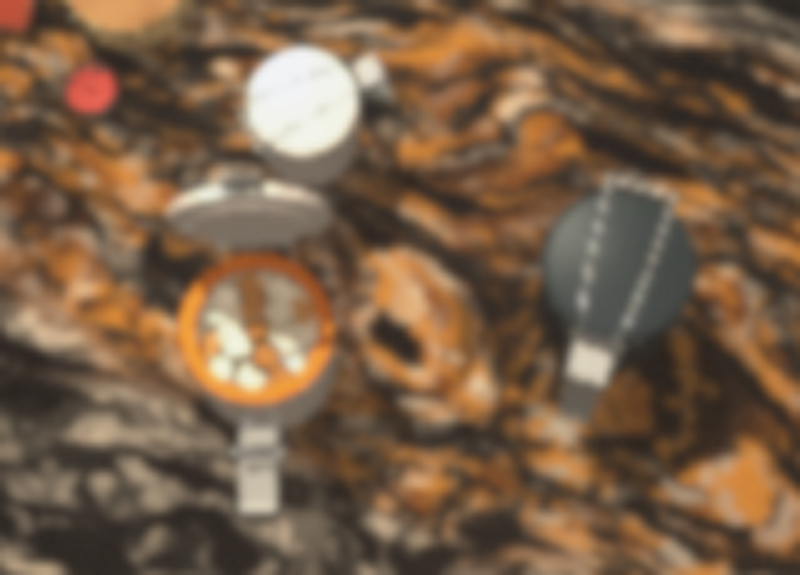

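```bash
cat > h.py <<'E'
import numpy as np
def proj(c,p):
    T=np.linalg.inv(c["pose"]); q=T[:3,:3]@np.asarray(p,float)+T[:3,3]
    return np.array([c["fx"]*q[0]/q[2]+c["cx"],c["fy"]*q[1]/q[2]+c["cy"]])
def jp(x,y,yaw,r,l,z): # r along jar +x
    return [x+r*np.cos(yaw)-l*np.sin(yaw), y+r*np.sin(yaw)+l*np.cos(yaw), z]
E
python3 - <<'E'
import pickle,numpy as np
from h import *
from scipy.optimize import least_squares
d=pickle.load(open("c0.pkl","rb"));S,T=d["side"],d["top"]
def pts(v):
    x,y,w,lid,zg=v
    tip=jp(x,y,w,-65-75*np.cos(.61),0,106+75*np.sin(.61))
    g=jp(x,y,w,0,0,zg)
    # lid tongue end
    rr=140;L=jp(x,y,w,58-rr*np.cos(lid)+4*np.sin(lid),0,124+rr*np.sin(lid)+4*np.cos(lid))
    return g,tip,L
z=lambda a,b:np.array([230+a/4.5,125+b/4.5]); t=lambda a,b:np.array([240+a/5,130+b/5])
obs=[(S,0,z(331,403)),(T,0,t(257,330)),(S,1,z(526,437)),(T,1,t(258,514)),(S,2,z(219,247)),(T,2,t(240,180))]
def f(v):
    p=pts(v); return np.concatenate([proj(c,p[i])-o for c,i,o in obs]+[[ (v[4]-121)/4]])
s=least_squares(f,[480,100,0,1.65,122]); print(s.x, np.round(s.fun,1)); print(pts(s.x))
# grey jar: lid centre z~135, top (619,265)
for nm,c,o in (("greyT",T,t(619,262)),):
    r=least_squares(lambda q:proj(c,[q[0],q[1],135])-o,[480,-50]).x;print(nm,r)
E
```

```text
[ 5.53895118e+02  1.45907978e+02 -1.41110609e-02  1.59730438e+00
  1.19129007e+02] [ 0.8 -1.   0.1  0.5 -0.5 -0.4 -0.7 -0.4 -0.   1.4  0.5 -0.4 -0.5]
([np.float64(553.8951184463733), np.float64(145.90797771351095), np.float64(119.12900692873332)], [np.float64(427.43410873984334), np.float64(147.6925951829517), np.float64(148.9650595075361)], [np.float64(619.5978640616031), np.float64(144.9807807230135), np.float64(263.84479570169356)])
greyT [592.35129734 -98.19920163]
```

```bash
python3 -m crank '[{"linear":[0.8,1,0.2],"twist":-0.45},{"linear":[0.8,1,0.2],"twist":-0.45},{"linear":[0.8,1,0.2],"twist":-0.45},{"linear":[0.8,1,0.2],"twist":-0.45},{"linear":[0.8,1,0.2],"twist":-0.45},{"linear":[0.8,1,0.2],"twist":-0.45},{"linear":[0.8,1,0.2],"twist":-0.45},{"linear":[0.8,1,0.2],"twist":-0.45}]' 0
```

```text
t: 0.77
eef_pos: [362.5, -307.5, 351.8]
tcp_rot: [-3.141, 0.0, -0.017]
ft_force: [0.6, 0.0, -0.0]
gripper_width: -0.2
```

```bash
python3 -m crank '[{"linear":[0.95,0.95,0],"twist":0},{"linear":[0.95,0.95,0],"twist":0},{"linear":[0.95,0.95,0],"twist":0},{"linear":[0.95,0.95,0],"twist":0},{"linear":[0.95,0.95,0],"twist":0},{"linear":[0.95,0.95,0],"twist":0},{"linear":[0.95,0.95,0],"twist":0},{"linear":[0.95,0.95,0],"twist":0}]' 0
python3 -m crank '[{"linear":[0.9,0.9,0],"twist":0},{"linear":[0.9,0.9,0],"twist":0},{"linear":[0.9,0.9,0],"twist":0},{"linear":[0.5,0.9,0],"twist":0},{"linear":[0,0.9,0],"twist":0},{"linear":[0,0.9,0],"twist":0},{"linear":[0,0.7,0],"twist":0},{"linear":[0,0.5,0],"twist":0}]'
python3 - <<'E'
from cell import arm
import cv2
for n in("side","top"):
    c=arm.capture(n);i=c["img"]
    i=i[80:280,200:440] if n=="side" else i[110:260,200:420]
    cv2.imwrite(f"pics/{n}1.png",cv2.resize(i[:,:,::-1],None,fx=3,fy=3,interpolation=cv2.INTER_CUBIC))
E
```

```text
t: 1.43
eef_pos: [590.8, -79.4, 351.4]
tcp_rot: [-3.141, 0.001, -0.014]
ft_force: [0.4, -1.6, 0.3]
gripper_width: 0.2
t: 2.1
eef_pos: [685.5, 119.0, 351.0]
tcp_rot: [-3.141, 0.001, -0.013]
ft_force: [0.2, -0.2, 0.9]
gripper_width: 0.1
```

View pics/side1.png

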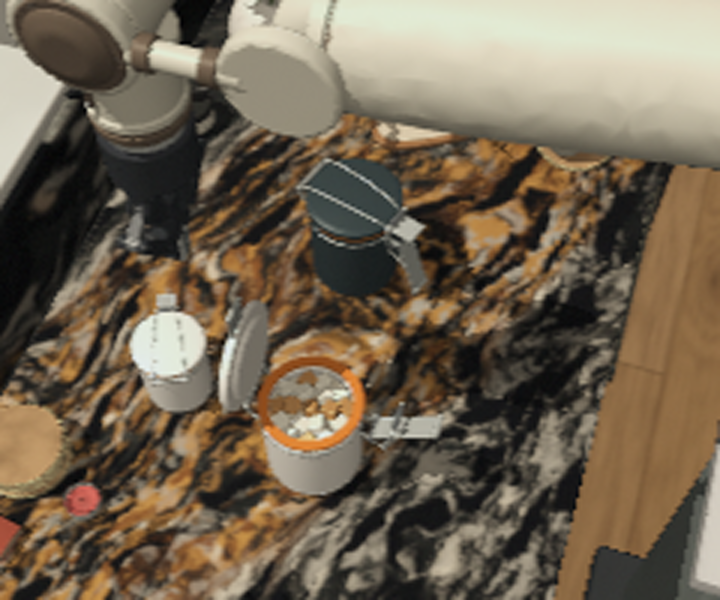

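View pics/top1.png

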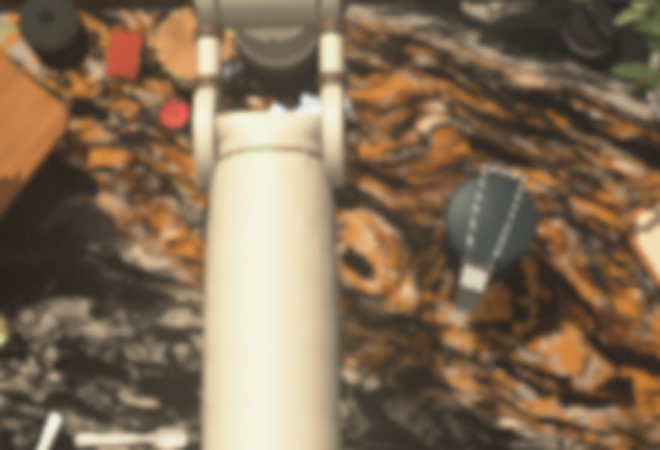

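```bash
python3 -m crank '[{"linear":[0,0.3,-0.4],"twist":0},{"linear":[0,0.3,-0.4],"twist":0},{"linear":[0,0.3,-0.4],"twist":0},{"linear":[0,0,-0.4],"twist":0},{"linear":[0,0,-0.4],"twist":0},{"linear":[0,0,-0.4],"twist":0},{"linear":[-0.3,0,0],"twist":0},{"linear":[-0.3,0,0],"twist":0}]' 0
python3 -m crank '[{"linear":[-0.2,0,0],"twist":0},{"linear":[-0.2,0,0],"twist":0},{"linear":[-0.2,0,0],"twist":0},{"linear":[-0.15,0,0],"twist":0},{"linear":[-0.1,0,0],"twist":0},{"linear":[-0.1,0,0],"twist":0},{"linear":[-0.1,0,0],"twist":0},{"linear":[-0.1,0,0],"twist":0}]' 0
python3 - <<'E'
from cell import arm
import cv2
for n in("side",):
    c=arm.capture(n);i=c["img"]
    i=i[80:280,200:440]
    cv2.imwrite(f"pics/{n}2.png",cv2.resize(i[:,:,::-1],None,fx=3,fy=3,interpolation=cv2.INTER_CUBIC))
E
```

```text
t: 2.87
eef_pos: [667.1, 142.9, 277.2]
tcp_rot: [3.141, 0.003, -0.015]
ft_force: [-0.3, -0.7, 0.8]
gripper_width: 0.2
t: 3.53
eef_pos: [633.3, 143.6, 280.1]
tcp_rot: [3.142, -0.001, -0.014]
ft_force: [1.2, 0.7, -0.5]
gripper_width: 0.1
```

View pics/side2.png

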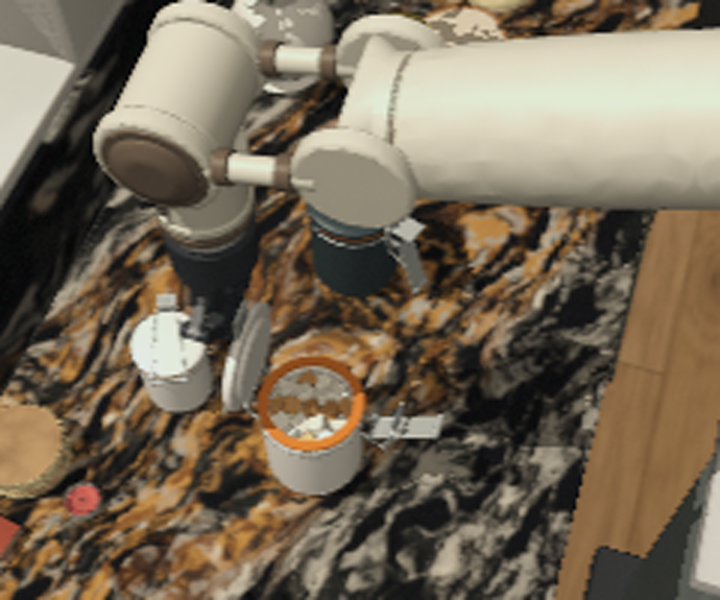

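The fingers stand right behind the lid, near crop pixel (220,325), and the jar hasn't moved. Now I'll push slowly.

```bash
for k in 1; do
python3 -m crank '[{"linear":[-0.1,0,0],"twist":0},{"linear":[-0.1,0,0],"twist":0},{"linear":[-0.1,0,0],"twist":0},{"linear":[-0.1,0,0],"twist":0},{"linear":[-0.1,0,0],"twist":0},{"linear":[-0.1,0,0],"twist":0},{"linear":[-0.1,0,0],"twist":0},{"linear":[-0.1,0,0],"twist":0}]' 0
done
python3 - <<'E'
from cell import arm
import cv2
for n in("side",):
    c=arm.capture(n);i=c["img"]
    i=i[80:280,200:440]
    cv2.imwrite(f"pics/{n}3.png",cv2.resize(i[:,:,::-1],None,fx=3,fy=3,interpolation=cv2.INTER_CUBIC))
E
```

```text
t: 4.25
eef_pos: [608.9, 143.7, 279.8]
tcp_rot: [-3.142, 0.0, -0.014]
ft_force: [0.8, -0.2, 0.2]
gripper_width: -0.1
```

View pics/side3.png

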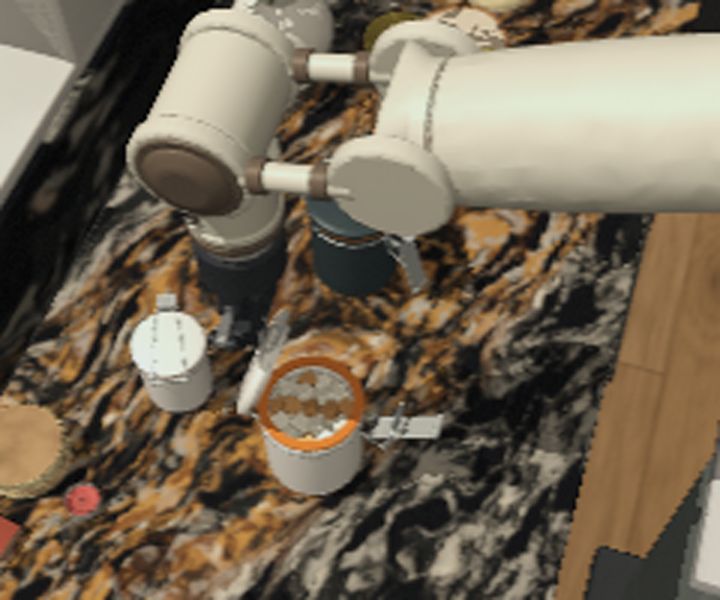

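The lid has tipped forward, its edge at about (265,365), and the jar is still in place. Continuing.

```bash
python3 -m crank '[{"linear":[-0.12,0,0],"twist":0},{"linear":[-0.12,0,0],"twist":0},{"linear":[-0.12,0,0],"twist":0},{"linear":[-0.12,0,0],"twist":0},{"linear":[-0.12,0,0],"twist":0},{"linear":[-0.12,0,0],"twist":0},{"linear":[-0.12,0,0],"twist":0},{"linear":[-0.12,0,0],"twist":0}]' 0
python3 -m crank '[{"linear":[0,0,0],"twist":0},{"linear":[0,0,0],"twist":0},{"linear":[0,0,0],"twist":0},{"linear":[0,0,0],"twist":0},{"linear":[0,0,0],"twist":0},{"linear":[0,0,0],"twist":0},{"linear":[0,0,0],"twist":0},{"linear":[0,0,0],"twist":0}]' 0
python3 - <<'E'
from cell import arm
import cv2
for n in("side",):
    c=arm.capture(n);i=c["img"]
    i=i[80:280,200:440]
    cv2.imwrite(f"pics/{n}4.png",cv2.resize(i[:,:,::-1],None,fx=3,fy=3,interpolation=cv2.INTER_CUBIC))
E
```

```text
t: 4.97
eef_pos: [580.1, 143.7, 279.9]
tcp_rot: [-3.142, 0.0, -0.014]
ft_force: [0.8, -0.3, 0.4]
gripper_width: -0.1
t: 5.63
eef_pos: [580.5, 143.6, 279.9]
tcp_rot: [3.142, 0.0, -0.014]
ft_force: [0.3, -0.8, -0.8]
gripper_width: 0.1
```

View pics/side4.png

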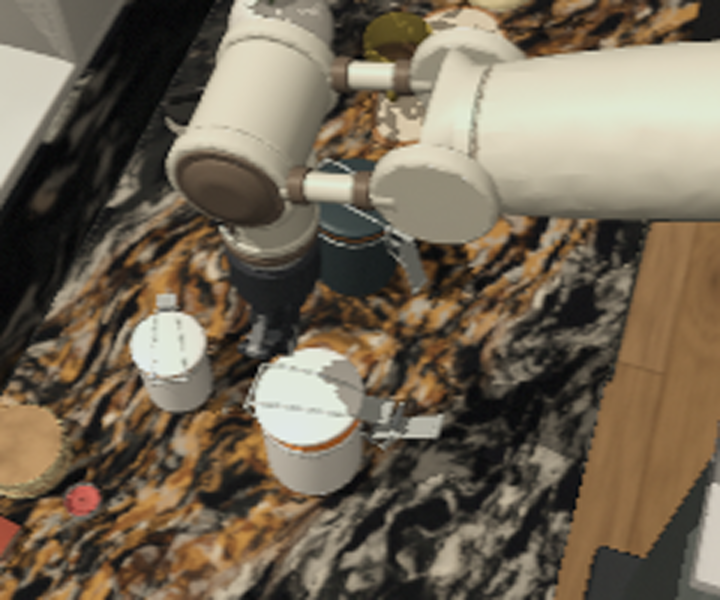

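The lid is down on the gasket: its top disc is around crop pixel (305,395) with the tongue under the wire loop at about (385,410). Next I'll move above the clasp handle.

```bash
python3 -m crank '[{"linear":[-0.3,0.02,0.1],"twist":0},{"linear":[-0.7,0.02,0],"twist":0},{"linear":[-0.8,0.02,0],"twist":0},{"linear":[-0.8,0.02,0],"twist":0},{"linear":[-0.8,0.02,0],"twist":0},{"linear":[-0.8,0.02,0],"twist":0},{"linear":[-0.6,0.02,0],"twist":0},{"linear":[-0.1,0,0],"twist":0}]' 0
python3 - <<'E'
from cell import arm
import cv2,pickle
d={}
for n in("side","top"):
    c=arm.capture(n);i=c["img"];d[n]=c
    i=i[130:260,250:410] if n=="side" else i[110:260,200:420]
    cv2.imwrite(f"pics/{n}5.png",cv2.resize(i[:,:,::-1],None,fx=4.5 if n=="side" else 3,fy=4.5 if n=="side" else 3,interpolation=cv2.INTER_CUBIC))
pickle.dump(d,open("c5.pkl","wb"))
E
```

```text
t: 6.35
eef_pos: [430.8, 148.3, 282.7]
tcp_rot: [-3.142, 0.001, -0.013]
ft_force: [-0.3, 0.7, 0.1]
gripper_width: 0.0
```

View pics/side5.png

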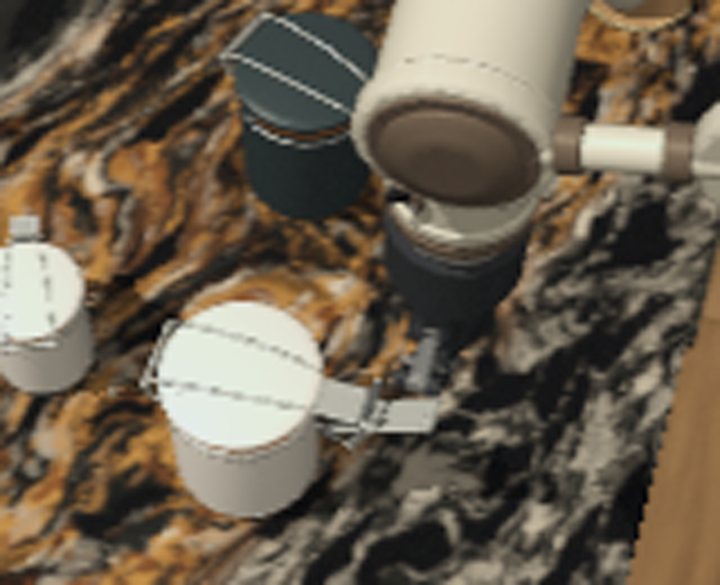

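View pics/top5.png

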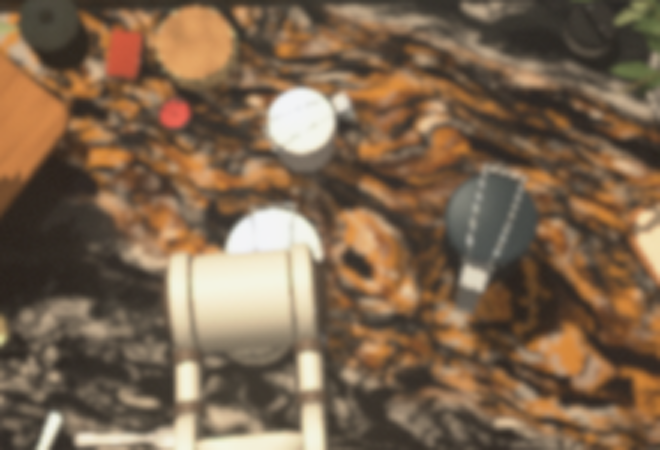

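Run:
```python
import pickle,numpy as np
from h import *
d=pickle.load(open("c5.pkl","rb"));S=d["side"]
x,y,w=553.9,145.9,-.014
def z(p): q=proj(S,p); return np.round([(q[0]-250)*4.5,(q[1]-130)*4.5],0)
print("tip L/R",z(jp(x,y,w,-126.4,12,149)),z(jp(x,y,w,-126.4,-12,149)))
print("lid ctr",z(jp(x,y,w,0,0,139)),"front",z(jp(x,y,w,-54,0,130)),"tongue end L R",z(jp(x,y,w,-82,13,132)),z(jp(x,y,w,-82,-13,132)))
print("fingertip",z([430.8,148.3,210]), "lid L/R",z(jp(x,y,w,4,53.5,130)),z(jp(x,y,w,4,-53.5,130)))
```

```text
tip L/R [428. 429.] [439. 396.]
lid ctr [243. 362.] front [323. 392.] tongue end L R [359. 421.] [371. 386.]
fingertip [434. 367.] lid L/R [209. 438.] [266. 298.]
```

```bash
python3 -m crank '[{"linear":[0.05,0,-0.4],"twist":0},{"linear":[0.05,0,-0.4],"twist":0},{"linear":[0,0,-0.4],"twist":0},{"linear":[0,0,-0.4],"twist":0},{"linear":[0,0,-0.2],"twist":0},{"linear":[0,0,-0.2],"twist":0},{"linear":[0,0,-0.2],"twist":0},{"linear":[0,0,-0.2],"twist":0}]' 0
python3 -m crank '[{"linear":[0,0,-0.2],"twist":0},{"linear":[-0.05,0,-0.2],"twist":0},{"linear":[-0.1,0,-0.1],"twist":0},{"linear":[-0.1,0,-0.1],"twist":0},{"linear":[-0.1,0,-0.1],"twist":0},{"linear":[-0.1,0,-0.1],"twist":0},{"linear":[-0.1,0,-0.1],"twist":0},{"linear":[0,0,0],"twist":0}]' 0
python3 - <<'E'
from cell import arm
import cv2,pickle
for n in("side",):
    c=arm.capture(n);i=c["img"]
    i=i[130:260,250:410]
    cv2.imwrite(f"pics/{n}6.png",cv2.resize(i[:,:,::-1],None,fx=4.5,fy=4.5,interpolation=cv2.INTER_CUBIC))
E
```

```text
t: 7.12
eef_pos: [437.1, 147.8, 210.9]
tcp_rot: [-3.141, -0.001, -0.014]
ft_force: [-0.4, 0.7, -0.1]
gripper_width: -0.1
t: 7.78
eef_pos: [419.2, 147.9, 183.4]
tcp_rot: [3.142, 0.001, -0.014]
ft_force: [-0.3, 0.1, 0.9]
gripper_width: 0.1
```

View pics/side6.png

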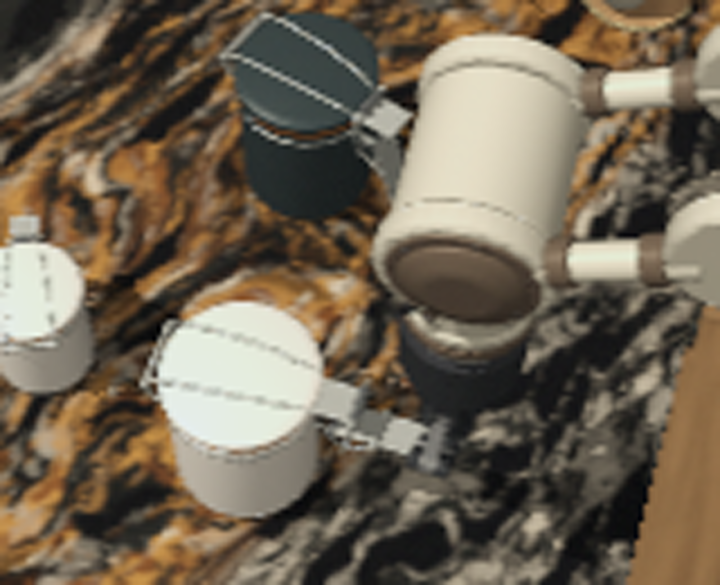

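The lever is near level, with the fingers on its outer half at about (435,440). The jar is still and the loop is at the tongue end. Next is the stiff part.

```bash
python3 -m crank '[{"linear":[-0.05,0,-0.1],"twist":0},{"linear":[-0.05,0,-0.1],"twist":0},{"linear":[-0.03,0,-0.1],"twist":0},{"linear":[0,0,-0.1],"twist":0},{"linear":[0,0,-0.1],"twist":0},{"linear":[0,0,-0.1],"twist":0},{"linear":[0,0,-0.1],"twist":0},{"linear":[0,0,-0.1],"twist":0}]' 0
python3 - <<'E'
from cell import arm
import cv2,pickle
for n in("side",):
    c=arm.capture(n);i=c["img"]
    i=i[130:260,250:410]
    cv2.imwrite(f"pics/{n}7.png",cv2.resize(i[:,:,::-1],None,fx=4.5,fy=4.5,interpolation=cv2.INTER_CUBIC))
E
```

```text
t: 8.5
eef_pos: [416.5, 147.9, 159.9]
tcp_rot: [-3.141, -0.001, -0.014]
ft_force: [2.2, -0.5, 1.4]
gripper_width: -0.1
```

View pics/side7.png

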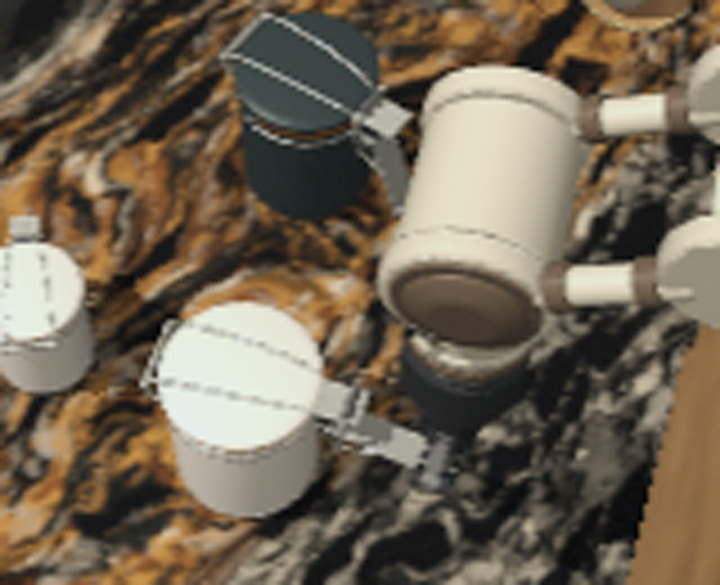

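The lever is about 20° below level, the loop is over the tongue and the force is around 2.6 N. Following the arc.

```bash
python3 -m crank '[{"linear":[0,0,-0.12],"twist":0},{"linear":[0,0,-0.12],"twist":0},{"linear":[0,0,-0.12],"twist":0},{"linear":[0.02,0,-0.12],"twist":0},{"linear":[0.02,0,-0.12],"twist":0},{"linear":[0.02,0,-0.12],"twist":0},{"linear":[0.03,0,-0.12],"twist":0},{"linear":[0.04,0,-0.12],"twist":0}]' 0
python3 - <<'E'
from cell import arm
import cv2,pickle
for n in("side",):
    c=arm.capture(n);i=c["img"]
    i=i[130:260,250:410]
    cv2.imwrite(f"pics/{n}8.png",cv2.resize(i[:,:,::-1],None,fx=4.5,fy=4.5,interpolation=cv2.INTER_CUBIC))
E
```

```text
t: 9.22
eef_pos: [419.3, 147.9, 130.2]
tcp_rot: [3.141, 0.002, -0.014]
ft_force: [-1.0, 0.2, 0.9]
gripper_width: -0.2
```

View pics/side8.png

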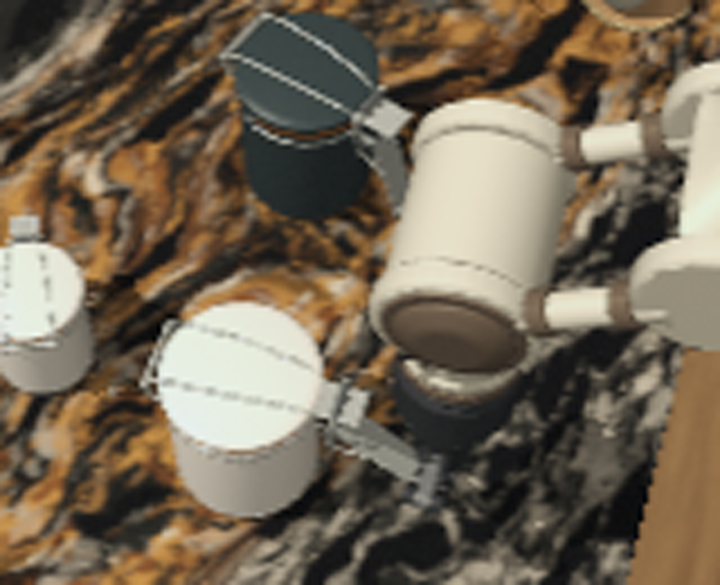

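```bash
python3 -m crank '[{"linear":[0.03,0,-0.07],"twist":0},{"linear":[0.04,0,-0.07],"twist":0},{"linear":[0.04,0,-0.06],"twist":0},{"linear":[0.05,0,0],"twist":0},{"linear":[0.05,0,0],"twist":0},{"linear":[0.05,0,0],"twist":0},{"linear":[0,0,0],"twist":0},{"linear":[0,0,0],"twist":0}]' 0
python3 - <<'E'
from cell import arm
import cv2,pickle
for n in("side",):
    c=arm.capture(n);i=c["img"]
    i=i[130:260,250:410]
    cv2.imwrite(f"pics/{n}9.png",cv2.resize(i[:,:,::-1],None,fx=4.5,fy=4.5,interpolation=cv2.INTER_CUBIC))
E
```

```text
t: 9.93
eef_pos: [428.4, 147.9, 125.5]
tcp_rot: [-3.141, -0.001, -0.014]
ft_force: [-0.3, 0.3, -0.3]
gripper_width: 0.3
```

View pics/side9.png

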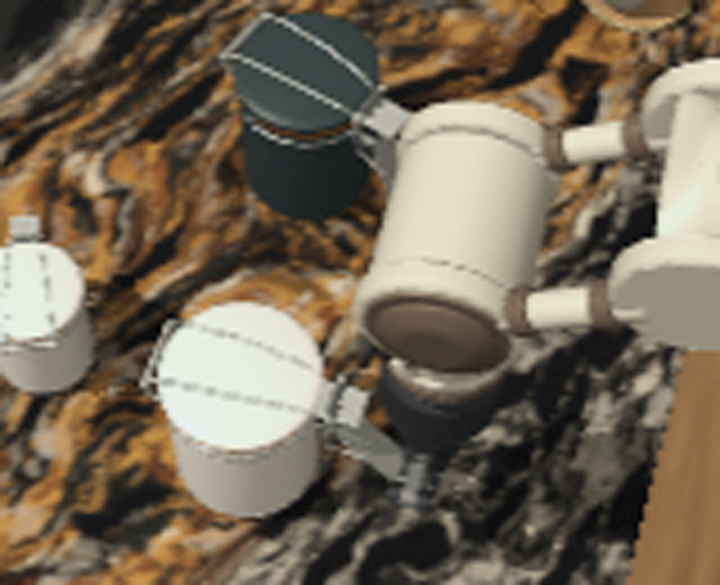

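```bash
python3 -m crank '[{"linear":[-0.3,0,0],"twist":0},{"linear":[-0.5,0,0],"twist":0},{"linear":[-0.5,0,0.2],"twist":0},{"linear":[-0.5,0,0.3],"twist":0},{"linear":[-0.4,0,0.3],"twist":0},{"linear":[0,0,0.4],"twist":0},{"linear":[0,0,0.4],"twist":0},{"linear":[0,0,0],"twist":0}]' 0
python3 - <<'E'
from cell import arm
import cv2,pickle
from h import *
for n in("side",):
    c=arm.capture(n);i=c["img"]
    i=i[130:260,250:410]
    cv2.imwrite(f"pics/{n}10.png",cv2.resize(i[:,:,::-1],None,fx=4.5,fy=4.5,interpolation=cv2.INTER_CUBIC))
for e in(-42,-47,-55,-63,-70):
    a=np.radians(e);q=proj(c,jp(553.9,147.5,-.014,-65-75*np.cos(a),0,106+75*np.sin(a)));print(e,(q-[250,130])*4.5)
E
```

```text
t: 10.65
eef_pos: [362.5, 148.1, 175.1]
tcp_rot: [-3.141, -0.005, -0.014]
ft_force: [-0.1, 0.6, 0.4]
gripper_width: -0.2
-42 [416.70240667 472.33021248]
-47 [409.83151189 473.07734737]
-55 [397.89465436 473.38939746]
-63 [384.99543771 472.62857188]
-70 [373.10179691 471.10608282]
```

View pics/side10.png

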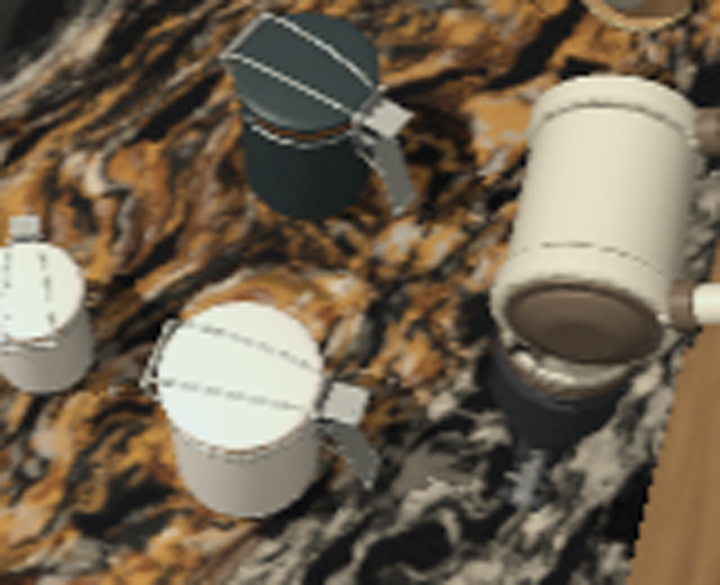

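The handle end is now at (370,480), where the locked lever should be, and it looks the same as the grey jar's. I'll back off and do a final check.

```bash
python3 -m crank '[{"linear":[0,-0.5,0.6],"twist":0},{"linear":[0,-0.8,0.6],"twist":0},{"linear":[0,-0.8,0.6],"twist":0},{"linear":[0,-0.8,0.6],"twist":0},{"linear":[0,-0.8,0.4],"twist":0},{"linear":[0,-0.8,0.4],"twist":0},{"linear":[0,-0.8,0],"twist":0},{"linear":[0,-0.4,0],"twist":0}]' 0
python3 -m crank '[{"linear":[0,-0.8,0],"twist":0},{"linear":[0,-0.8,0],"twist":0},{"linear":[0,-0.8,0],"twist":0},{"linear":[0,-0.8,0],"twist":0},{"linear":[0,-0.4,0],"twist":0},{"linear":[0,0,0],"twist":0},{"linear":[0,0,0],"twist":0},{"linear":[0,0,0],"twist":0}]' 0
python3 - <<'E'
from cell import arm
import cv2,numpy as np
s=arm.capture("side")["img"];t=arm.capture("top")["img"]
a=cv2.resize(s[110:260,210:390],(480,400),interpolation=cv2.INTER_CUBIC)[:,:400];b=cv2.resize(t[130:260,230:360],(400,400),interpolation=cv2.INTER_CUBIC)
cv2.imwrite("pics/fin.png",np.hstack([a,b])[:,:,::-1])
cv2.imwrite("pics/fin_s.png",s[:,:,::-1])
E
```

```text
t: 11.37
eef_pos: [361.8, -25.2, 269.1]
tcp_rot: [3.14, -0.001, -0.016]
ft_force: [0.1, 1.1, 0.2]
gripper_width: -0.4
t: 12.03
eef_pos: [361.5, -130.4, 268.4]
tcp_rot: [-3.14, 0.001, -0.014]
ft_force: [-0.7, -0.1, 0.6]
gripper_width: 0.1
```

View pics/fin.png

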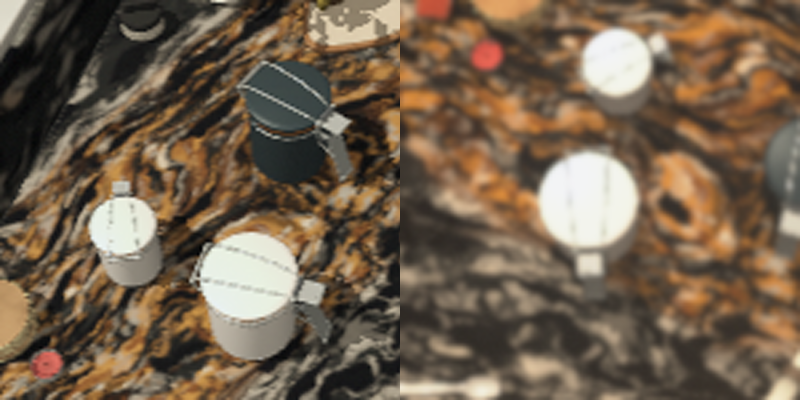

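View pics/fin_s.png

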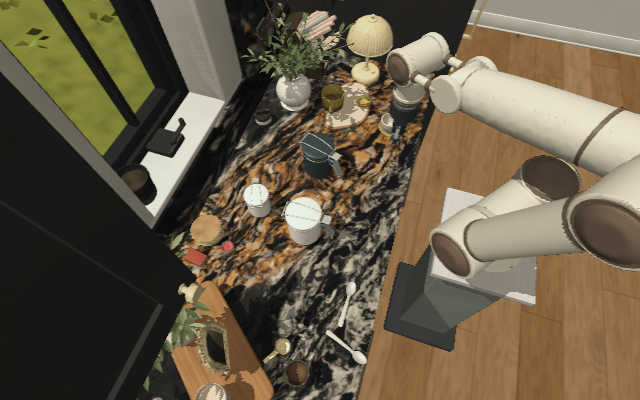

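The white jar at about (304,220) is shut, its lever is down like the grey jar's, and everything else is where it was. The gripper is clear, with its tips near z = 196 mm.

```bash
python3 -c "
from cell import arm
print(arm.job_done(), arm.get_state()['t'])"
```

```text
the job is handed in; nothing more can be done
the job is handed in; nothing more can be done
```

The white jar is shut and clamped, and I've handed the job in. No verdict came back. My last clock reading before that was 12.0 s of the 51 s.

- **Lid:** I pushed it over from behind with shut fingers. It fell shut onto the gasket, and only then did I touch the clasp.
- **Clasp:** I pushed the lever down past centre with shut fingers. The highest force reading during the push was about 2.6 N, taken at the end of each move. After I backed away, the side view showed the handle within about 3 mm of where the locked position should be, lying like the grey jar's.
- **Everything else:** The jar and all other objects look unmoved in the final side picture. The gripper was well clear of everything.

These checks are from pictures only: about 3 mm per pixel, with no joint reading of the lid or lever. The lid's final clamping of a few hundredths of a radian is therefore inferred from the lever being home.

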